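Load a test cartridge under the reader's drag spring and start it

TASK

Load the white test cartridge into the desktop reader with the fingertips alone, without gripping or lifting it: press it down hard on its sprung bed so that its nose clears the blue gate bar, and keep pressing while you slide it in under the brass drag spring until its blue ridge meets the bar. Then press the reader's green start key all the way down. Leave the cartridge fully home and the vials, tape roll and marker where they are.

Things in the scene. Friction and masses are not known exactly. Their poses are not given: they have to be found in the camera images.
- reader: Desktop reader, fixed, 340 mm long. Origin: at desk level, mid-channel, under the near face of the blue gate bar. x = loading direction (away from the robot), z up. Channel 54 mm wide from x = -172 mm on; its rails and its near end wall (x -180 to -172 mm) are 22 mm high, 76 mm wide over their outsides. From x = 60 mm the white housing: 134 mm wide, 58 mm high, its rear display up to 72 mm.
- gate (a point): Lower near edge of the blue gate bar, mid-channel: reader x = 0, 28 mm above the desk. The bar is 12 mm deep (x = 0 to 12 mm), 76 mm wide, its top 40 mm above the desk. Behind it the slot floor is 8 mm above the desk.
- bed_top (a point): Middle of the top of the dark sprung bed in the channel. It is flat, 52 mm wide, reader x = -168 to -4 mm, 18 mm above the desk at rest. It stays level as it sinks, begins to give at about 6 N and is at its stop, 9 mm lower, at about 13 N.
- drag_spring (a joint): Brass leaf spring, 30 mm wide, hung from the gate bar and slanting down beyond it (top about 43 mm high); its curled tip is 50 mm behind the bar's near face. Angle in rad: 0 with the slot empty (underside of the tip 20 mm above the desk), grows as the tip is raised; it bears down with about 3 to 4 N on whatever passes under it, and catches the nose with some 5 N.
- bed (a joint): Sprung bed: how far it is pressed down (m), 0 at rest, 0.009 at its stop. The resting cartridge is 6 mm too high for the gate bar; with the bed at its stop it passes with 3 mm to spare.
- cartridge: White loose test cartridge, 120 x 50 x 16 mm, about 80 g, on the bed. Origin: centre of its underside; x along it to the nose (at +60 mm, its upper edge rounded, radius 4 mm), z up. A blue ridge crosses its top (x -18 to -10 mm), 44 mm wide, 8 mm high; push on its near face. Home: ridge touches the bar, origin at reader x = +10 mm; let go there, it stays, its tail raised a few mm by the bed.
- press_spot (a point): On the cartridge's flat ribbed top behind the ridge (42 mm long, room for the fingertips): on the centre line, 18 mm behind the ridge's near face, level with the top surface (16 mm above the underside).
- start_key (a joint): Green round start key, 28 mm across, sprung: travel (m), 0 up, 0.006 fully down (5 N). It springs back when let go.
- start_key_top (a point): Centre of the start key's top, on the low white console to the right of the gate.
- vial_a: Small glass vial with violet cap, 23 mm across, 49 mm tall, standing right of the reader; bystander. Origin: centre of its foot.
- vial_b: Small glass vial with blue cap, 23 mm across, 49 mm tall, standing right of the reader; bystander. Origin: centre of its foot.
- tape: Brown tape roll, 94 mm across, 48 mm high, left of the reader; bystander. Origin: centre of its underside.
- marker: White and blue marker, 138 mm long, 14 mm high, lying on the right; bystander. Origin: centre of its underside.
Not all that is in view belongs to the job. There is more than one size of the cartridge; the one meant has the size given above.

How it is judged:
By the outcome, as a careful person would: the job done as asked, in the order asked, and still so for the second after the job is handed in, with the robot touching nothing.
It also fails if it takes over 42 s, if anything falls off the work surface, if the arm or the gripper's body presses on something with over 40 N, if the wrist force passes 120 N, or if a joint passes its speed limit or range.

ROBOT

A 7-joint arm with a two-finger parallel gripper is mounted at the origin on a cart in front of the work surface, level with it; the furniture and walls round the work are solid. World frame = base frame: x ahead of the robot, y to its left, z up, the work surface at z = 0. Lengths are in m, angles in rad, forces in N, time in s.
With the tool pointing down it reaches from about 0.425 to 0.875 m from the base axis. Payload 4.7 kg.
Tool frame: the origin (TCP) lies at the very end of the fingers, on their centre line; the grasp point (between the pads) lies 19 mm behind it; z points along the fingers, y is the line along which they close (so a half turn about z gives the same grasp; the last joint's range is limited). The gripper opens to 85 mm and grips with 20 to 120 N. Pads are 22 mm wide; open, the fingers measure 114 mm over their backs; the gripper's body (76 mm by 85 mm) begins 54 mm behind the grasp point. The pads swing forward as they close: fully open they stand 13 mm farther back than shut.
Start: joints at [-1.148, 0.321, -0.07, 1.45, 0.023, 1.371, -0.057], TCP at [0.258, 0.596, 0.231] pointing down, gripper open.
Joint ranges: [-2.86, 2.86], [-0.3, 2.09], [-1.38, 1.24], [0.06, 2.45], [-1.56, 4.7], [0.09, 2.05], [-2.69, 2.69]. Speed limits (rad/s): [2.57, 2.57, 3.14, 3.14, 3.14, 3.14, 3.14].

INTERFACE

Orientations are given as a rotation vector (axis times angle).
In Python, from plant import monitor, snapshot, ticket gives the robot as it stands.
- The arm moves only by the tool move_arm, never from a script. Its argument "plan" is a list of rows, each an object with "linear": the shift along the tool's x, y, z in mm, a list of three; "rot": the turn, a rotation vector about the tool's x, y, z in rad, a list of three; "hand": the finger opening in mm, from 0 to 85.4. In form: [{"linear": [dx, dy, dz], "rot": [wx, wy, wz], "hand": hand}, ...]. A call has 1 to 20 rows; each row is the pose to reach, as a shift and turn from the pose commanded when the call began, along the tool's axes at that moment; what a row does not reach only later rows make up. A row lasts 1/10 s, in which the tool goes at most 50 mm and 8.59 degrees, less where a joint would pass 70% of its speed; a pose out of reach is approached as far as the arm can. A call with a gripper value outside its range is refused whole. The fingers move at their own pace and stop on an object; the grip force is fixed at half the most. Time passes only in rows, so rows that repeat a pose let the fingers close. It gives the time, the measured TCP pose, the force, the opening and the grip force at its end, in the units of the state.
- monitor.state(): the state, without advancing time (a new reading comes with each control period).
- snapshot(name): name is "scene" or "top" or "wrist"; returns a dict with "color" (480x640x3 uint8, blue, green, red), "intrinsics" (3x3 intrinsics, pixels), "R" (3x3) and "t" (3): a world point X has camera coordinates R X + t. Camera axes: x right, y down, z forward; pixel columns grow to the right and rows downward; lengths in m; the calibration is good to about 2 mm. A picture is of the moment at which its call begins. There is no depth.
- ticket.job_done(): hands the job in; it is judged then, once.
The state is a dict: "clock": time; "joint_positions": joint angles; "qd": joint speeds; "effort": joint torques, N m; "position": TCP position; "tool_rot": TCP orientation; "force": force on the tool from outside, world axes, zero at the start; "torque": the same for the moment, N m; "width": finger opening in m; "finger_force": force on a finger pad.
Only numpy, scipy, OpenCV 4.12 (cv2) and the standard library are available. Lean on these libraries where they do the work, as an engineer would, in place of code of your own. Each camera call takes 0.05 s, during which the arm holds its last target. There are 200 camera calls.

## Working session

There is one attempt and no reset: what is moved stays moved. The work goes in short steps, Python scripts to look and compute and a tool call to move; the robot and the scene stay as the last step left them, time stands still between calls to the robot, and variables do not carry over. Pictures are saved under pics/ and viewed, at most 10 in all, crops included, and the job is handed in when it is done.

Besides the shell and the picture viewer there is one more tool, called as a command line: name --argument value ..., lists and objects as JSON in quotes. move_arm: Moves the arm, as the interface text tells. Its arguments: {"type":"object","properties":{"plan":{"type":"array","items":{"type":"object","properties":{"linear":{"type":"array","items":{"type":"number"}},"rot":{"type":"array","items":{"type":"number"}},"hand":{"type":"number"}}}}},"required":["plan"]}

```bash
mkdir -p pics
cat > h.py <<'E'
import numpy as np, cv2, json, sys
from plant import monitor, snapshot, ticket
from scipy.spatial.transform import Rotation as Ro
def snap(n,f):
    s=snapshot(n); cv2.imwrite(f'pics/{f}.png',s['color']); np.savez(f'pics/{f}.npz',**s); return s
def ray(f,u,v,z):
    s=np.load(f'pics/{f}.npz'); R,t,K=s['R'],s['t'],s['intrinsics']
    c=-R.T@t; d=R.T@np.linalg.solve(K,[u,v,1]); return c+d*(z-c[2])/d[2]
def proj(f,X):
    s=np.load(f'pics/{f}.npz'); p=s['intrinsics']@(s['R']@np.asarray(X)+s['t']); return p[:2]/p[2]
E
python3 - <<'E'
from h import *
for n in ['scene','top']:
    s=snap(n,n+'0'); print(n,-s['R'].T@s['t'])
print(monitor.state())
E
```

```text
scene [-0.21698615 -0.64244736  1.16862737]
top [0.24836774 0.08350139 1.59142509]
{'clock': 0.1, 'joint_positions': array([-1.1478993 ,  0.32174309, -0.07009111,  1.45154511,  0.02262143,
        1.37080796, -0.05693024]), 'qd': array([ 0.00121276, -0.00311348,  0.000288  , -0.00596577, -0.00050276,
        0.00106706, -0.00052229]), 'effort': array([-6.21422296e-04, -4.94876254e+01, -3.84282907e-01, -3.15207338e+01,
        1.29788576e-02,  7.54830369e-03, -4.64802486e-05]), 'position': array([0.25823509, 0.59597884, 0.23034065]), 'tool_rot': array([-6.37614515e-01, -3.07596365e+00,  2.67033110e-03]), 'force': array([-0.16151971,  0.30897737,  0.42071068]), 'torque': array([0.03065544, 0.00785687, 0.00501558]), 'finger_force': 0.0, 'width': 0.0853126824772304}
```

View pics/scene0.png

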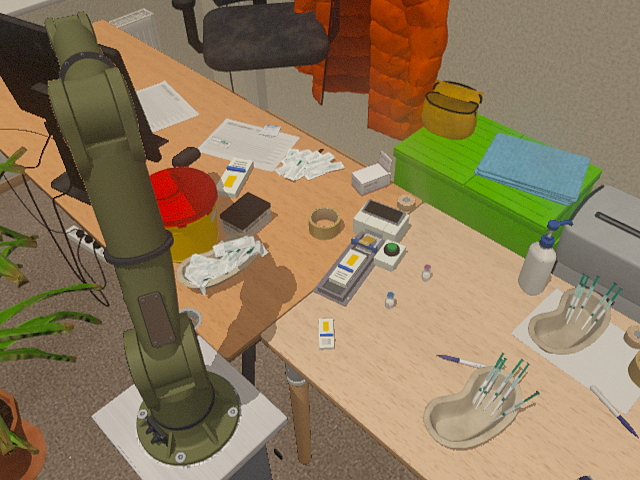

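View pics/top0.png

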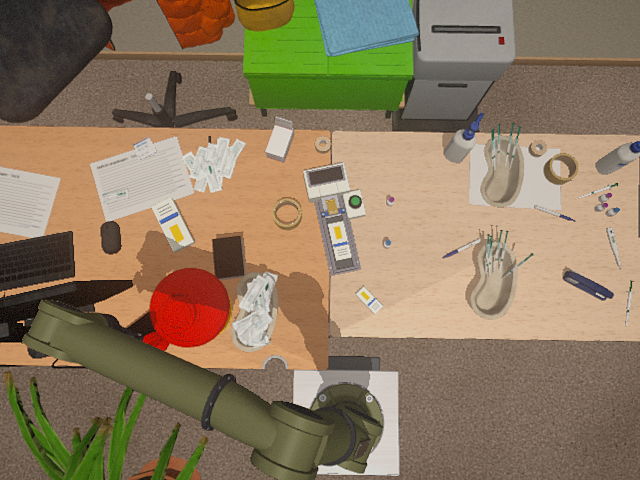

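The reader is at about (335,220) in the top view, with the console key at (355,202), vials at (390,200) and (387,242), and tape at (287,212). I'll enlarge this area.

Run:
```python
from h import *
a=cv2.imread('pics/top0.png')[155:280,295:400]; b=cv2.imread('pics/scene0.png')[195:305,310:440]
a=cv2.resize(a,None,fx=4.5,fy=4.5,interpolation=cv2.INTER_CUBIC)
cv2.imwrite('pics/c1.png',a)
b=cv2.resize(b,None,fx=5,fy=5,interpolation=cv2.INTER_CUBIC)
cv2.imwrite('pics/c2.png',b)
```

```text
(no output)
```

View pics/c1.png

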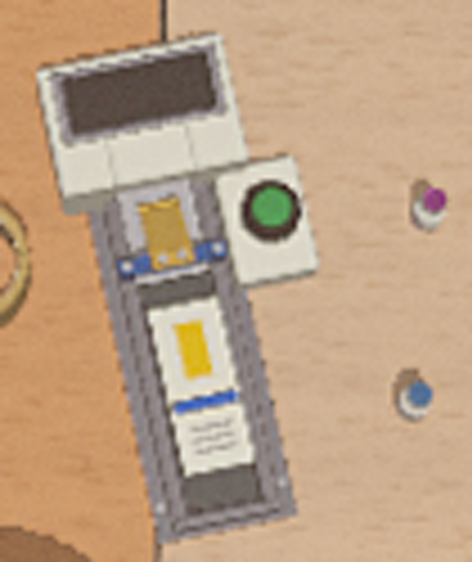

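View pics/c2.png

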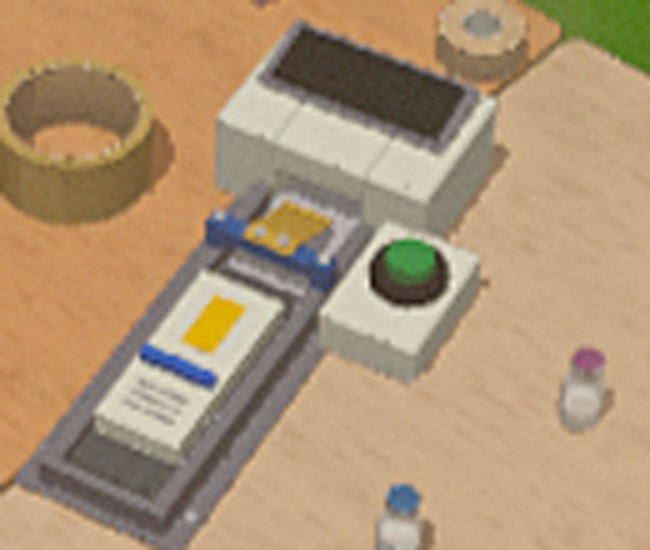

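```bash
cat > fit.py <<'E'
from h import *
from scipy.optimize import least_squares
T=lambda x,y:('top0',(x+.5)/4.5-.5+295,(y+.5)/4.5-.5+155)
S=lambda x,y:('scene0',(x+.5)/5-.5+310,(y+.5)/5-.5+195)
def fit(obs,x0):
    def res(p):
        c,s=np.cos(p[2]),np.sin(p[2]); r=[]
        for (f,u,v),X in obs:
            W=[p[0]+c*X[0]-s*X[1],p[1]+s*X[0]+c*X[1],X[2]]
            r+=list(proj(f,np.array(W))-[u,v])
        return r
    o=least_squares(res,x0,loss='soft_l1'); return o.x,np.array(res(o.x)).reshape(-1,2).round(1)
E
python3 - <<'E'
from fit import *
m=lambda *a:np.array(a)/1000
obs=[(T(60,200),m(60,67,58)),(T(247,160),m(60,-67,58)),(T(118,267),m(0,38,40)),(T(228,245),m(0,-38,40)),
(S(207,222),m(0,38,40)),(S(335,262),m(0,-38,40)),(S(217,148),m(60,67,58)),(S(432,228),m(60,-67,58)),
(S(42,462),m(-180,38,22)),(S(168,525),m(-180,-38,22))]
p,r=fit(obs,[.68,0,.2]);print(p,r.tolist())
m2=lambda x,y,z:np.array([x,y,z])/1000
obs=[(T(148,308),m(60,25,34)),(T(218,292),m(60,-25,34)),(T(185,477),m(-60,25,34)),(T(254,463),m(-60,-25,34)),
(S(208,270),m(60,25,34)),(S(285,300),m(60,-25,34)),(S(96,422),m(-60,25,34)),(S(178,448),m(-60,-25,34))]
q,r=fit(obs,[.6,0,.2]);print(q,r.tolist())
c,s=np.cos(p[2]),np.sin(p[2]);d=q[:2]-p[:2];print('cart in reader',c*d[0]+s*d[1],-s*d[0]+c*d[1],q[2]-p[2])
for z in(.03,.036,.042): print('key',z,ray(*T(271,205),z),ray(*S(410,250),z))
E
```

```text
[0.63377812 0.04175307 0.23674379] [[0.8, -1.2], [0.9, -1.4], [1.2, 1.4], [0.2, 1.2], [0.1, 0.2], [-1.0, 2.1], [-0.7, -6.2], [-0.7, -5.6], [-0.1, -0.1], [0.3, -1.2]]
[0.5490479  0.02220534 0.23074977] [[0.2, 0.0], [0.2, 0.3], [0.4, -0.7], [0.8, -1.0], [-0.8, -0.2], [-0.1, 0.5], [-0.6, -1.8], [-0.3, 0.4]]
cart in reader -0.08695151882655625 0.0008700096006366946 -0.0059940232800245186
key 0.03 [ 0.67863404 -0.02514267  0.03      ] [ 0.69367664 -0.01038375  0.03      ]
key 0.036 [ 0.67698068 -0.02472519  0.036     ] [ 0.6888779  -0.01371441  0.036     ]
key 0.042 [ 0.67532732 -0.02430771  0.042     ] [ 0.68407916 -0.01704507  0.042     ]
```

```bash
cat >> h.py <<'E'
def to(pos,yaw,st=None):
    """move_arm shift (mm) and turn: tool down, tool y at world yaw+90deg"""
    st=st or monitor.state(); R0=Ro.from_rotvec(st['tool_rot']).as_matrix()
    c,s=np.cos(yaw),np.sin(yaw); R1=np.array([[-c,-s,0],[-s,c,0],[0,0,-1.]])
    print('lin',(R0.T@(np.array(pos)-st['position'])*1000).round(1),'rot',Ro.from_matrix(R0.T@R1).as_rotvec().round(3), 'pos',st['position'].round(4),'F',st['force'].round(1),'w',st['width'],'t',st['clock'])
E
python3 - <<'E'
from h import *
to([.53,.015,.33],.234)
print(ray('top0',190,305,.2),ray('scene0',180,200,.2))
E
```

```text
lin [-480.3 -425.3  -98.9] rot [-0.002 -0.    -0.643] pos [0.2582 0.596  0.2303] F [-0.2  0.3  0.4] w 0.0853126824772304 t 0.1
[0.32934738 0.43607417 0.2       ] [0.30979068 0.38897692 0.2       ]
```

move_arm --plan '[{"linear": [0, 0, -50], "rot": [0, 0, 0], "hand": 0}, {"linear": [0, 0, -100], "rot": [0, 0, 0], "hand": 0}, {"linear": [0, 0, -150], "rot": [0, 0, 0], "hand": 0}, {"linear": [-480, -425, -150], "rot": [-0.002, 0, -0.643], "hand": 0}, {"linear": [-480, -425, -150], "rot": [-0.002, 0, -0.643], "hand": 0}, {"linear": [-480, -425, -150], "rot": [-0.002, 0, -0.643], "hand": 0}, {"linear": [-480, -425, -150], "rot": [-0.002, 0, -0.643], "hand": 0}, {"linear": [-480, -425, -150], "rot": [-0.002, 0, -0.643], "hand": 0}, {"linear": [-480, -425, -150], "rot": [-0.002, 0, -0.643], "hand": 0}, {"linear": [-480, -425, -150], "rot": [-0.002, 0, -0.643], "hand": 0}, {"linear": [-480, -425, -150], "rot": [-0.002, 0, -0.643], "hand": 0}, {"linear": [-480, -425, -100], "rot": [-0.002, 0, -0.643], "hand": 0}, {"linear": [-480, -425, -100], "rot": [-0.002, 0, -0.643], "hand": 0}, {"linear": [-480, -425, -100], "rot": [-0.002, 0, -0.643], "hand": 0}, {"linear": [-480, -425, -100], "rot": [-0.002, 0, -0.643], "hand": 0}, {"linear": [-480, -425, -100], "rot": [-0.002, 0, -0.643], "hand": 0}, {"linear": [-480, -425, -100], "rot": [-0.002, 0, -0.643], "hand": 0}, {"linear": [-480, -425, -100], "rot": [-0.002, 0, -0.643], "hand": 0}, {"linear": [-480, -425, -100], "rot": [-0.002, 0, -0.643], "hand": 0}, {"linear": [-480, -425, -100], "rot": [-0.002, 0, -0.643], "hand": 0}]'

```text
clock: 2.1
position: [0.5297, 0.0176, 0.3315]
tool_rot: [-0.372, 3.119, 0.004]
force: [-0.4, 0.0, -0.4]
width: 0.0003
finger_force: 0.0
```

Run:
```python
from h import *
s=snap('wrist','w1'); print(-s['R'].T@s['t'],s['R'][2])
to([.53,.015,.33],.234)
```

```text
[ 0.4557386  -0.00084164  0.47486651] [ 0.28740449  0.07183936 -0.95511139]
lin [ 0.3 -2.4  1.6] rot [0.002 0.001 0.003] pos [0.5297 0.0174 0.3316] F [-0.4  0.   0.4] w 0.00012015115041437664 t 2.15
```

View pics/w1.png

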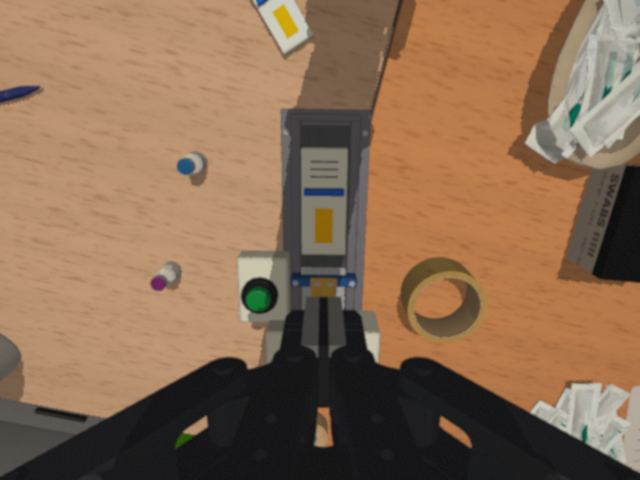

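The wrist view shows the cartridge at (302–348,149–269), ridge at row 192, gate bar at row 281, and key at (258,296). I'll magnify it.

Run:
```python
from h import *
a=cv2.imread('pics/w1.png')[100:320,230:390]
cv2.imwrite('pics/c3.png',cv2.resize(a[:115],None,fx=5,fy=5,interpolation=cv2.INTER_CUBIC))
cv2.imwrite('pics/c4.png',cv2.resize(a[105:],None,fx=5,fy=5,interpolation=cv2.INTER_CUBIC))
```

```text
(no output)
```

View pics/c3.png

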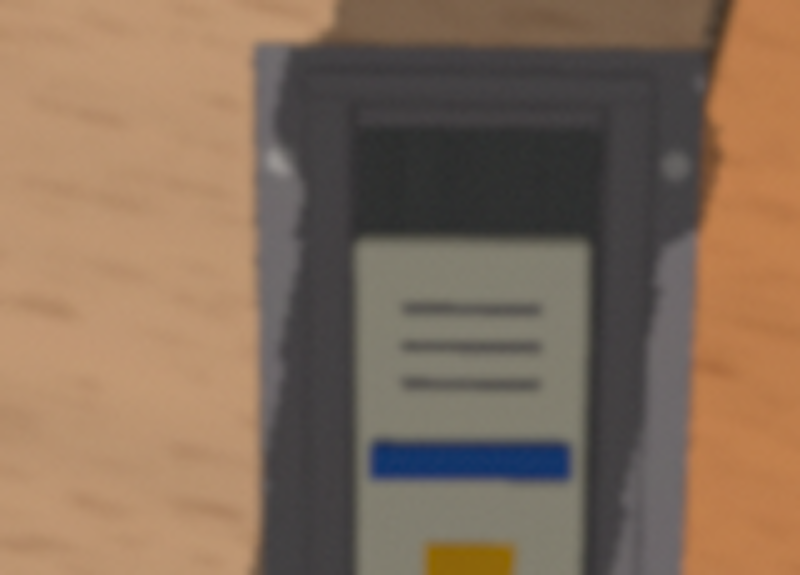

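View pics/c4.png

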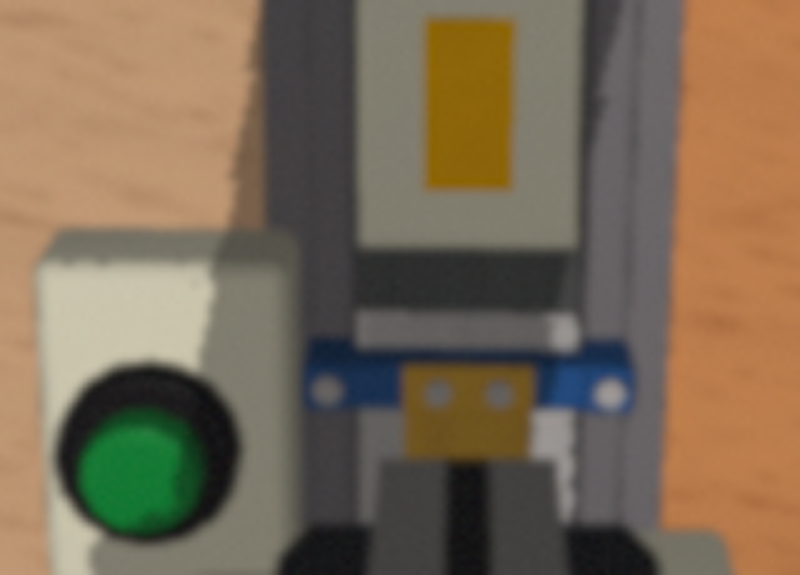

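Run:
```python
from fit import *
A=lambda x,y:('w1',(x+.5)/5-.5+230,(y+.5)/5-.5+100)
B=lambda x,y:('w1',(x+.5)/5-.5+230,(y+.5)/5-.5+205)
m=lambda *a:np.array(a)/1000
obs=[(A(303,70),m(-180,-38,22)),(A(655,70),m(-180,38,22)),(A(350,103),m(-172,-27,22)),(A(607,103),m(-172,27,22)),
(B(307,341),m(0,-38,28)),(B(630,341),m(0,38,28)),(B(306,362),m(0,-38,40)),(B(633,362),m(0,38,40)),(B(305,408),m(12,-38,40)),(B(634,408),m(12,38,40))]
p,r=fit(obs,[.63,.04,.2]);print(p,r.tolist())
obs=[(A(355,241),m(-60,-25,34)),(A(590,241),m(-60,25,34)),(B(357,247),m(59,-25,33)),(B(580,247),m(59,25,33)),(A(369,443),m(-18,-22,34)),(A(571,443),m(-18,22,34)),(A(369,479),m(-10,-22,42)),(A(571,479),m(-10,22,42))]
q,r=fit(obs,[.55,.02,.2]);print(q,r.tolist())
c,s=np.cos(p[2]),np.sin(p[2]);R=np.array([[c,-s],[s,c]]);print('cart in reader',R.T@(q[:2]-p[:2]),q[2]-p[2])
def res(X): return np.r_[proj('w1',X)-B(141,470)[1:],proj('top0',X)-T(271,205)[1:],proj('scene0',X)-S(410,250)[1:]]
k=least_squares(res,[.68,-.02,.04]);print('key',k.x,k.fun.round(1),R.T@(k.x[:2]-p[:2]))
for z in(.03,.04,.05):print(ray(*B(141,470),z))
```

```text
[0.62865305 0.04259851 0.22695515] [[-0.8, -1.1], [0.4, -0.4], [0.3, 0.3], [-0.5, 0.8], [0.3, -0.1], [0.2, 0.4], [-0.3, -0.5], [0.4, 0.1], [0.1, -0.0], [-0.2, 0.5]]
[0.54654581 0.0227996  0.23141983] [[-0.3, 0.0], [-0.1, 0.3], [0.5, -0.2], [-0.5, -0.0], [0.1, -0.9], [0.1, -0.7], [-0.1, 0.5], [0.3, 0.7]]
cart in reader [-0.08445668 -0.00081608] 0.004464688474382333
key [ 0.66750724 -0.02488148  0.05465129] [-0.2  1.2  0.5  1.3 -1.3  1.4] [ 0.02267402 -0.07449218]
[ 0.67829944 -0.02634195  0.03      ]
[ 0.67329657 -0.02576874  0.04      ]
[ 0.6682937  -0.02519552  0.05      ]
```

Run:
```python
from h import *
to([.514,.0153,.050],.229)
```

```text
lin [ 16.1   1.  281.6] rot [0.002 0.001 0.008] pos [0.5297 0.0174 0.3316] F [-0.4  0.   0.4] w 0.00012015115041437664 t 2.15
```

move_arm --plan '[{"linear": [16, 1, 50], "rot": [0.002, 0.001, 0.008], "hand": 0}, {"linear": [16, 1, 100], "rot": [0.002, 0.001, 0.008], "hand": 0}, {"linear": [16, 1, 150], "rot": [0.002, 0.001, 0.008], "hand": 0}, {"linear": [16, 1, 200], "rot": [0.002, 0.001, 0.008], "hand": 0}, {"linear": [16, 1, 240], "rot": [0.002, 0.001, 0.008], "hand": 0}, {"linear": [16, 1, 260], "rot": [0.002, 0.001, 0.008], "hand": 0}, {"linear": [16, 1, 275], "rot": [0.002, 0.001, 0.008], "hand": 0}, {"linear": [16, 1, 281], "rot": [0.002, 0.001, 0.008], "hand": 0}, {"linear": [16, 1, 281], "rot": [0.002, 0.001, 0.008], "hand": 0}, {"linear": [16, 1, 281], "rot": [0.002, 0.001, 0.008], "hand": 0}, {"linear": [16, 1, 281], "rot": [0.002, 0.001, 0.008], "hand": 0}]'

```text
clock: 3.25
position: [0.5151, 0.0138, 0.0515]
tool_rot: [-0.355, 3.12, 0.0]
force: [-0.6, 0.5, 0.5]
width: -0.0003
finger_force: 0.0
```

Run:
```python
from h import *
s=snap('wrist','w2'); cv2.imwrite('pics/c5.png',cv2.resize(s['color'][120:420,140:500],(720,600)))
to([.514,.0153,.036],.229)
```

```text
lin [ 0.7  1.8 15.4] rot [-0.     0.002 -0.003] pos [0.515  0.0137 0.0514] F [ 0.1  0.7 -0.5] w 0.00010085167543852393 t 3.3
```

View pics/c5.png

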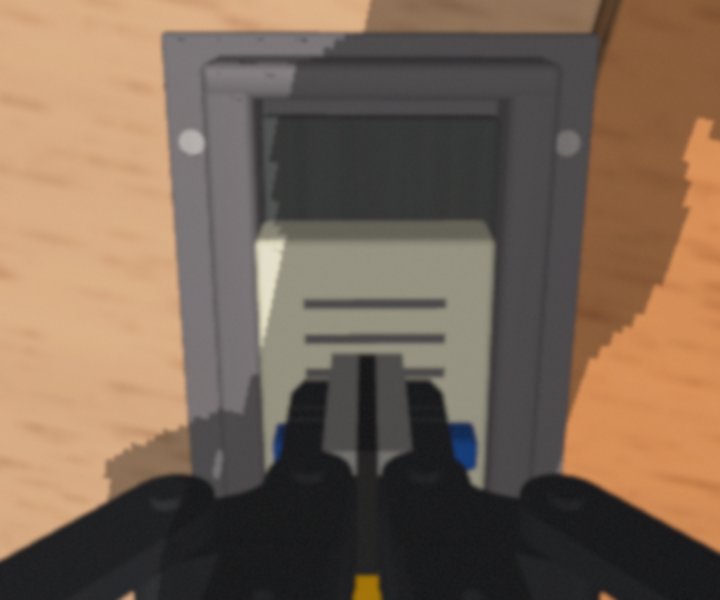

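Fingertips sit over the ribs behind the ridge, about 2 mm right of centre. I'll correct that and descend to touch.

move_arm --plan '[{"linear": [3, 1.8, 2], "rot": [0, 0.002, -0.003], "hand": 0}, {"linear": [3, 1.8, 6], "rot": [0, 0.002, -0.003], "hand": 0}, {"linear": [3, 1.8, 10], "rot": [0, 0.002, -0.003], "hand": 0}, {"linear": [3, 1.8, 14], "rot": [0, 0.002, -0.003], "hand": 0}, {"linear": [3, 1.8, 18], "rot": [0, 0.002, -0.003], "hand": 0}, {"linear": [3, 1.8, 20], "rot": [0, 0.002, -0.003], "hand": 0}, {"linear": [3, 1.8, 20], "rot": [0, 0.002, -0.003], "hand": 0}]'

```text
clock: 4.0
position: [0.5107, 0.0145, 0.0305]
tool_rot: [0.359, -3.118, 0.0]
force: [-2.0, -0.2, 6.4]
width: 0.0002
finger_force: 3.4
```

move_arm --plan '[{"linear": [0, 0, 2], "rot": [0, 0, 0], "hand": 0}, {"linear": [0, 0, 4], "rot": [0, 0, 0], "hand": 0}, {"linear": [0, 0, 6], "rot": [0, 0, 0], "hand": 0}, {"linear": [0, 0, 7], "rot": [0, 0, 0], "hand": 0}, {"linear": [0, 0, 7], "rot": [0, 0, 0], "hand": 0}]'

```text
clock: 4.5
position: [0.5107, 0.0145, 0.0248]
tool_rot: [0.358, -3.118, -0.001]
force: [-7.3, -0.1, 15.9]
width: 0.0001
finger_force: 8.2
```

move_arm --plan '[{"linear": [0, 0, 1], "rot": [0, 0, 0], "hand": 0}, {"linear": [0, 0, 2], "rot": [0, 0, 0], "hand": 0}, {"linear": [-2, 0, 2], "rot": [0, 0, 0], "hand": 0}, {"linear": [-4, 0, 2], "rot": [0, 0, 0], "hand": 0}, {"linear": [-6, 0, 2], "rot": [0, 0, 0], "hand": 0}, {"linear": [-8, 0, 2], "rot": [0, 0, 0], "hand": 0}, {"linear": [-10, 0, 2], "rot": [0, 0, 0], "hand": 0}, {"linear": [-12, 0, 2], "rot": [0, 0, 0], "hand": 0}, {"linear": [-12, 0, 2], "rot": [0, 0, 0], "hand": 0}]'

```text
clock: 5.4
position: [0.5139, 0.0148, 0.0242]
tool_rot: [0.354, -3.099, -0.003]
force: [-30.9, -4.5, 52.1]
width: -0.0003
finger_force: 25.9
```

Run:
```python
from h import *
a=snap('scene','s2')['color'][195:305,310:440]
cv2.imwrite('pics/c6.png',cv2.resize(a,None,fx=5,fy=5,interpolation=cv2.INTER_CUBIC))
```

```text
(no output)
```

View pics/c6.png

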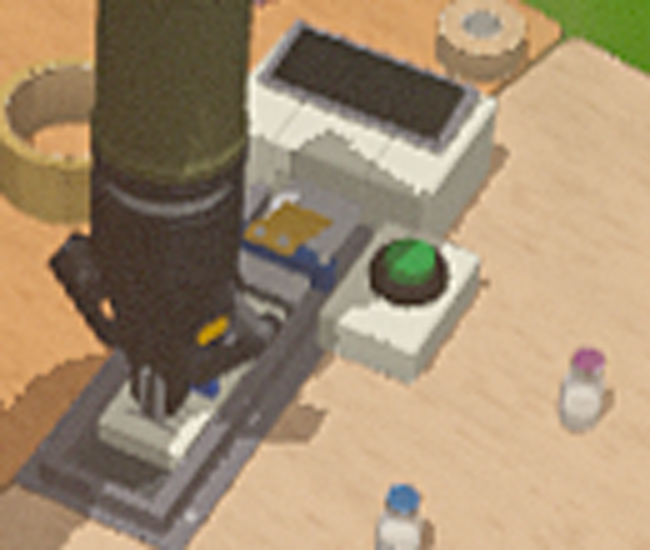

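The cartridge hasn't moved and the down force built up to 52 N from coupling. I'll ease off vertically and keep pushing.

move_arm --plan '[{"linear": [0, 0, -1], "rot": [0, 0, 0], "hand": 0}, {"linear": [0, 0, -2], "rot": [0, 0, 0], "hand": 0}, {"linear": [0, 0, -3], "rot": [0, 0, 0], "hand": 0}, {"linear": [0, 0, -4], "rot": [0, 0, 0], "hand": 0}, {"linear": [0, 0, -4], "rot": [0, 0, 0], "hand": 0}]'

```text
clock: 5.95
position: [0.521, 0.0164, 0.0258]
tool_rot: [0.358, -3.115, 0.001]
force: [-6.0, -2.2, 10.5]
width: 0.0001
finger_force: 5.2
```

move_arm --plan '[{"linear": [-2, 0, 0.5], "rot": [0, 0, 0], "hand": 0}, {"linear": [-4, 0, 0.5], "rot": [0, 0, 0], "hand": 0}, {"linear": [-6, 0, 0.5], "rot": [0, 0, 0], "hand": 0}, {"linear": [-8, 0, 0.5], "rot": [0, 0, 0], "hand": 0}, {"linear": [-10, 0, 0.5], "rot": [0, 0, 0], "hand": 0}]'

```text
clock: 6.45
position: [0.5305, 0.0187, 0.025]
tool_rot: [0.358, -3.114, 0.001]
force: [-7.6, -1.5, 11.9]
width: -0.0001
finger_force: 5.5
```

Run:
```python
from h import *
snap('scene','s3'); snap('top','t3')
a=np.hstack([cv2.imread(f'pics/{n}.png')[195:305,310:390] for n in ('s2','s3')])
cv2.imwrite('pics/c7.png',cv2.resize(a,None,fx=5,fy=5,interpolation=cv2.INTER_CUBIC))
```

```text
(no output)
```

View pics/c7.png

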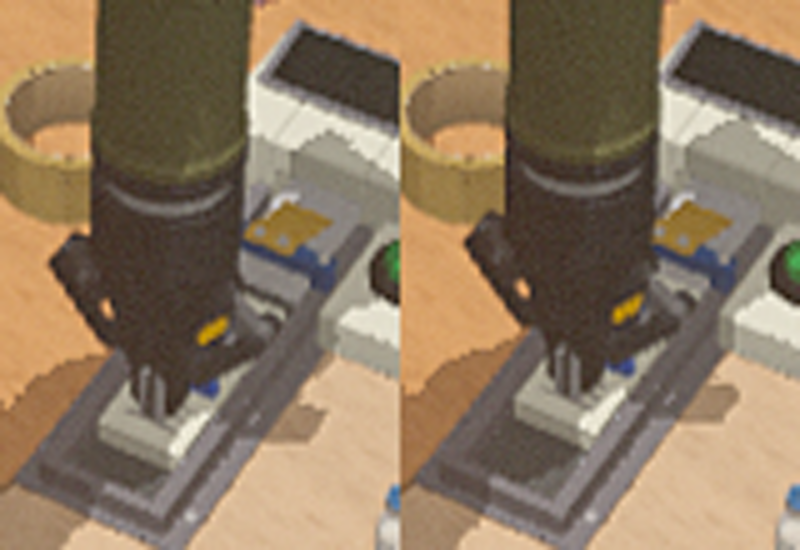

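The cartridge travels with the fingers (tail moved from about (165,460) to (180,440) in the crops), and the bed is close to its stop. Continuing under the gate.

move_arm --plan '[{"linear": [-2, 0, 0.5], "rot": [0, 0, 0], "hand": 0}, {"linear": [-4, 0, 0.7], "rot": [0, 0, 0], "hand": 0}, {"linear": [-6, 0, 0.7], "rot": [0, 0, 0], "hand": 0}, {"linear": [-8, 0, 0.7], "rot": [0, 0, 0], "hand": 0}, {"linear": [-10, 0, 0.7], "rot": [0, 0, 0], "hand": 0}, {"linear": [-12, 0, 0.7], "rot": [0, 0, 0], "hand": 0}, {"linear": [-14, 0, 0.7], "rot": [0, 0, 0], "hand": 0}, {"linear": [-16, 0, 0.7], "rot": [0, 0, 0], "hand": 0}, {"linear": [-18, 0, 0.7], "rot": [0, 0, 0], "hand": 0}, {"linear": [-20, 0, 0.7], "rot": [0, 0, 0], "hand": 0}]'

```text
clock: 7.55
position: [0.5492, 0.0228, 0.025]
tool_rot: [0.357, -3.113, 0.0]
force: [-11.3, -2.0, 18.3]
width: -0.0002
finger_force: 9.0
```

move_arm --plan '[{"linear": [-2, 0, 0], "rot": [0, 0, 0], "hand": 0}, {"linear": [-4, 0, 0], "rot": [0, 0, 0], "hand": 0}, {"linear": [-6, 0, 0], "rot": [0, 0, 0], "hand": 0}, {"linear": [-8, 0, 0], "rot": [0, 0, 0], "hand": 0}, {"linear": [-10, 0, 0], "rot": [0, 0, 0], "hand": 0}, {"linear": [-12, 0, 0], "rot": [0, 0, 0], "hand": 0}, {"linear": [-14, 0, 0], "rot": [0, 0, 0], "hand": 0}, {"linear": [-16, 0, 0], "rot": [0, 0, 0], "hand": 0}, {"linear": [-18, 0, 0], "rot": [0, 0, 0], "hand": 0}, {"linear": [-20, 0, 0], "rot": [0, 0, 0], "hand": 0}]'

```text
clock: 8.55
position: [0.5688, 0.0273, 0.025]
tool_rot: [0.357, -3.113, 0.0]
force: [-10.7, -2.4, 18.3]
width: 0.0
finger_force: 8.7
```

move_arm --plan '[{"linear": [-2, 0, 0], "rot": [0, 0, 0], "hand": 0}, {"linear": [-4, 0, 0], "rot": [0, 0, 0], "hand": 0}, {"linear": [-6, 0, 0], "rot": [0, 0, 0], "hand": 0}, {"linear": [-8, 0, 0], "rot": [0, 0, 0], "hand": 0}, {"linear": [-10, 0, 0], "rot": [0, 0, 0], "hand": 0}, {"linear": [-12, 0, 0], "rot": [0, 0, 0], "hand": 0}, {"linear": [-14, 0, 0], "rot": [0, 0, 0], "hand": 0}, {"linear": [-16, 0, 0], "rot": [0, 0, 0], "hand": 0}, {"linear": [-18, 0, 0], "rot": [0, 0, 0], "hand": 0}, {"linear": [-20, 0, 0], "rot": [0, 0, 0], "hand": 0}]'

```text
clock: 9.55
position: [0.5882, 0.0315, 0.025]
tool_rot: [0.356, -3.113, 0.001]
force: [-10.7, -2.6, 16.6]
width: -0.0001
finger_force: 8.5
```

move_arm --plan '[{"linear": [-2, 0, 0], "rot": [0, 0, 0], "hand": 0}, {"linear": [-4, 0, 0], "rot": [0, 0, 0], "hand": 0}, {"linear": [-6, 0, 0], "rot": [0, 0, 0], "hand": 0}, {"linear": [-8, 0, 0], "rot": [0, 0, 0], "hand": 0}, {"linear": [-10, 0, 0], "rot": [0, 0, 0], "hand": 0}, {"linear": [-12, 0, 0], "rot": [0, 0, 0], "hand": 0}, {"linear": [-12, 0, 0], "rot": [0, 0, 0], "hand": 0}]'

```text
clock: 10.25
position: [0.5968, 0.0335, 0.025]
tool_rot: [0.355, -3.106, 0.0]
force: [-19.3, -3.2, 25.0]
width: -0.0004
finger_force: 14.4
```

Run:
```python
from h import *
a=snap('scene','s4')['color'][195:305,310:440]
cv2.imwrite('pics/c8.png',cv2.resize(a,None,fx=6,fy=6,interpolation=cv2.INTER_CUBIC)[:600])
to([.6,.035,.025],.229)
```

```text
lin [-3.5  0.8 -0.1] rot [ 0.002 -0.015 -0.001] pos [0.5968 0.0335 0.025 ] F [-19.3  -3.8  25.3] w 0.00011472602341399726 t 10.3
```

move_arm --plan '[{"linear": [-1, 0, -0.5], "rot": [0, 0, 0], "hand": 0}, {"linear": [-2, 0, -1], "rot": [0, 0, 0], "hand": 0}, {"linear": [-3, 0, -1], "rot": [0, 0, 0], "hand": 0}, {"linear": [-3, 0, -1], "rot": [0, 0, 0], "hand": 0}]'

```text
clock: 10.7
position: [0.6014, 0.0346, 0.0253]
tool_rot: [0.356, -3.11, 0.001]
force: [-13.8, -3.6, 15.8]
width: -0.0002
finger_force: 10.5
```

move_arm --plan '[{"linear": [-1, 0, 0], "rot": [0, 0, 0], "hand": 0}, {"linear": [-2, 0, 0], "rot": [0, 0, 0], "hand": 0}, {"linear": [-3, 0, 0], "rot": [0, 0, 0], "hand": 0}, {"linear": [-4, 0, 0], "rot": [0, 0, 0], "hand": 0}, {"linear": [-4, 0, 0], "rot": [0, 0, 0], "hand": 0}]'

```text
clock: 11.2
position: [0.6052, 0.0356, 0.0253]
tool_rot: [0.356, -3.11, 0.001]
force: [-11.8, -2.7, 16.0]
width: 0.0003
finger_force: 10.7
```

move_arm --plan '[{"linear": [-1, 0, 0], "rot": [0, 0, 0], "hand": 0}, {"linear": [-2, 0, 0], "rot": [0, 0, 0], "hand": 0}, {"linear": [-3, 0, 0], "rot": [0, 0, 0], "hand": 0}, {"linear": [-4, 0, 0], "rot": [0, 0, 0], "hand": 0}, {"linear": [-4, 0, 0], "rot": [0, 0, 0], "hand": 0}]'

```text
clock: 11.7
position: [0.6092, 0.0365, 0.0252]
tool_rot: [0.356, -3.11, 0.001]
force: [-12.5, -2.6, 16.3]
width: 0.0001
finger_force: 10.4
```

move_arm --plan '[{"linear": [-1, 0, 0], "rot": [0, 0, 0], "hand": 0}, {"linear": [-2, 0, 0], "rot": [0, 0, 0], "hand": 0}, {"linear": [-3, 0, 0], "rot": [0, 0, 0], "hand": 0}, {"linear": [-4, 0, 0], "rot": [0, 0, 0], "hand": 0}, {"linear": [-4, 0, 0], "rot": [0, 0, 0], "hand": 0}]'

```text
clock: 12.2
position: [0.612, 0.0372, 0.0252]
tool_rot: [0.356, -3.107, 0.001]
force: [-14.0, -3.0, 18.6]
width: 0.0003
finger_force: 11.6
```

Run:
```python
from h import *
# blue pixels in scene / wrist views projected on the reader frame, ridge top z=.033
p=np.array([.629,.0425]);c,s=np.cos(.229),np.sin(.229);R=np.array([[c,-s],[s,c]])
for n,f in (('wrist','w5'),('scene','s5'),('top','t5')):
    im=snap(n,f)['color']; hsv=cv2.cvtColor(im,cv2.COLOR_BGR2HSV)
    m=cv2.inRange(hsv,(105,130,40),(125,255,255)); k,l,st,ce=cv2.connectedComponentsWithStats(m)
    for i in range(1,k):
        if st[i,4]<6: continue
        X=R.T@(ray(f,*ce[i],.034)[:2]-p)*1000
        if abs(X[0])<200 and abs(X[1])<60:print(n,st[i],ce[i].round(1),X.round(1))
```

```text
wrist [268 345  12  19 131] [272.4 352.2] [ -8.1 -20.7]
wrist [367 345  13  19 143] [374.2 352.4] [-8.  17.8]
wrist [243 359  18   9 120] [252.5 362.4] [ -3.8 -28.4]
wrist [393 359  11  10  72] [396.9 362.7] [-3.5 26.6]
```

Run:
```python
from h import *
p=np.array([.629,.0425]);c,s=np.cos(.229),np.sin(.229);R=np.array([[c,-s],[s,c]])
f=lambda u,v,z:(R.T@(ray('w5',u,v,z)[:2]-p)*1000).round(1)
im=cv2.imread('pics/w5.png')
for u in (271,374): print([(v,im[v,u].tolist()) for v in range(340,374)])
print([(v,im[v,256].tolist()) for v in range(352,374)])
for z,v in((.025,345),(.033,350),(.033,364),(.028,359),(.04,366),(.04,369)): print(z,v,f(272,v,z))
```

```text
[(340, [220, 236, 239]), (341, [220, 236, 239]), (342, [214, 230, 233]), (343, [179, 189, 191]), (344, [134, 121, 115]), (345, [103, 68, 53]), (346, [92, 48, 24]), (347, [91, 47, 18]), (348, [91, 48, 21]), (349, [91, 48, 21]), (350, [92, 48, 20]), (351, [93, 50, 20]), (352, [99, 51, 20]), (353, [107, 55, 23]), (354, [115, 59, 22]), (355, [122, 63, 27]), (356, [123, 63, 24]), (357, [125, 64, 25]), (358, [120, 61, 24]), (359, [111, 58, 27]), (360, [98, 53, 29]), (361, [79, 46, 28]), (362, [57, 36, 28]), (363, [38, 31, 29]), (364, [32, 29, 29]), (365, [33, 30, 31]), (366, [31, 29, 28]), (367, [34, 31, 33]), (368, [30, 29, 29]), (369, [30, 28, 28]), (370, [31, 30, 29]), (371, [30, 30, 28]), (372, [30, 29, 29]), (373, [32, 29, 29])]
[(340, [144, 163, 167]), (341, [140, 156, 160]), (342, [128, 135, 135]), (343, [108, 96, 92]), (344, [95, 62, 49]), (345, [91, 49, 25]), (346, [92, 48, 23]), (347, [91, 48, 22]), (348, [92, 48, 21]), (349, [91, 49, 21]), (350, [92, 47, 19]), (351, [96, 51, 22]), (352, [102, 53, 22]), (353, [108, 57, 25]), (354, [110, 58, 27]), (355, [108, 57, 27]), (356, [105,
[... 272 characters left out ...]
, 29, 30]), (370, [32, 31, 31]), (371, [31, 29, 28]), (372, [29, 28, 28]), (373, [30, 29, 27])]
[(352, [81, 80, 82]), (353, [81, 80, 83]), (354, [81, 80, 83]), (355, [81, 79, 83]), (356, [79, 75, 76]), (357, [74, 62, 59]), (358, [70, 49, 36]), (359, [70, 44, 27]), (360, [70, 44, 24]), (361, [70, 44, 27]), (362, [70, 44, 25]), (363, [70, 45, 27]), (364, [71, 45, 27]), (365, [69, 44, 28]), (366, [63, 42, 27]), (367, [54, 40, 33]), (368, [44, 39, 37]), (369, [40, 37, 35]), (370, [40, 38, 36]), (371, [39, 37, 36]), (372, [37, 35, 33]), (373, [38, 36, 34])]
0.025 345 [ -5.9 -22. ]
0.033 350 [ -8.5 -21. ]
0.033 364 [ -2.4 -21.2]
0.028 359 [ -1.4 -21.8]
0.04 366 [ -6.2 -20.2]
0.04 369 [ -4.9 -20.3]
```

move_arm --plan '[{"linear": [-1, 0, -0.3], "rot": [0, 0, 0], "hand": 0}, {"linear": [-2, 0, -0.6], "rot": [0, 0, 0], "hand": 0}, {"linear": [-3, 0, -0.9], "rot": [0, 0, 0], "hand": 0}, {"linear": [-4, 0, -1.2], "rot": [0, 0, 0], "hand": 0}, {"linear": [-4, 0, -1.2], "rot": [0, 0, 0], "hand": 0}]'

```text
clock: 12.85
position: [0.6121, 0.0372, 0.0252]
tool_rot: [0.354, -3.099, 0.001]
force: [-22.3, -5.6, 20.4]
width: -0.0003
finger_force: 14.7
```

move_arm --plan '[{"linear": [-1, 0, -0.5], "rot": [0, 0, 0], "hand": 0}, {"linear": [-2, 0, -1.5], "rot": [0, 0, 0], "hand": 0}, {"linear": [-2, 0, -1.5], "rot": [0, 0, 0], "hand": 0}]'

```text
clock: 13.15
position: [0.6122, 0.0372, 0.0253]
tool_rot: [0.353, -3.095, 0.001]
force: [-23.8, -5.3, 16.1]
width: 0.0
finger_force: 14.8
```

move_arm --plan '[{"linear": [1.5, 0, -0.7], "rot": [0, 0, 0], "hand": 0}, {"linear": [3, 0, -1.5], "rot": [0, 0, 0], "hand": 0}, {"linear": [4.5, 0, -3], "rot": [0, 0, 0], "hand": 0}, {"linear": [5, 0, -5], "rot": [0, 0, 0], "hand": 0}, {"linear": [6, 0, -8], "rot": [0, 0, 0], "hand": 0}, {"linear": [8, 0, -14], "rot": [0, 0, 0], "hand": 0}, {"linear": [12, 0, -25], "rot": [0, 0, 0], "hand": 0}, {"linear": [18, 0, -50], "rot": [0, 0, 0], "hand": 0}, {"linear": [18, 0, -90], "rot": [0, 0, 0], "hand": 0}, {"linear": [18, 0, -90], "rot": [0, 0, 0], "hand": 0}]'

```text
clock: 14.15
position: [0.6103, 0.0368, 0.125]
tool_rot: [-0.358, 3.11, 0.001]
force: [0.6, 0.7, 1.1]
width: 0.0001
finger_force: 0.0
```

Run:
```python
from h import *
p=np.array([.629,.0425]);c,s=np.cos(.229),np.sin(.229);R=np.array([[c,-s],[s,c]])
for n,f in (('wrist','w6'),('scene','s6'),('top','t6')):
    im=snap(n,f)['color']; hsv=cv2.cvtColor(im,cv2.COLOR_BGR2HSV)
    m=cv2.inRange(hsv,(105,130,40),(125,255,255)); k,l,st,ce=cv2.connectedComponentsWithStats(m)
    for i in range(1,k):
        if st[i,4]<6: continue
        X=R.T@(ray(f,*ce[i],.034)[:2]-p)*1000
        if abs(X[0])<200 and abs(X[1])<60:print(n,st[i],ce[i].round(1),X.round(1))
P=lambda f,x,y,z:proj(f,np.r_[p+R@np.array([x,y])/1000,z/1000]).round(1)
for f in('w6','s6','t6'):
  print(f,'ridge near base/topn/topf, bar near bot, tail',[P(f,x,0 if 0 else -20,z) for x,z in((-8,27),(-8,35),(0,34),(0,28),(0,40),(-50,28))])
im=cv2.imread('pics/w6.png');u=int(P('w6',-8,-20,27)[0])
v=int(P('w6',-50,-20,28)[1]);print(u,[(r,im[r,u].tolist()) for r in range(v-9,v+10)])
to([.6675,-.0249,.10],.229)
```

```text
wrist [ 264  262  124   35 2348] [324.9 276.8] [ 1.3 -0.5]
scene [356 244  10   4  11] [360.8 245.3] [2.4 4.4]
w6 ridge near base/topn/topf, bar near bot, tail [array([293.9, 258.7]), array([293. , 263.3]), array([293.4, 274.8]), array([294. , 271.1]), array([292.7, 278.6]), array([292.2, 193.2])]
s6 ridge near base/topn/topf, bar near bot, tail [array([366.8, 252.7]), array([366.9, 250.7]), array([368.3, 249.1]), array([368.2, 250.6]), array([368.4, 247.6]), array([359.5, 262.3])]
t6 ridge near base/topn/topf, bar near bot, tail [array([340.1, 216.4]), array([340.2, 215.8]), array([339.6, 213.4]), array([339.6, 213.9]), array([339.7, 213. ]), array([343.1, 228.9])]
293 [(184, [82, 83, 82]), (185, [81, 83, 81]), (186, [82, 84, 81]), (187, [84, 87, 86]), (188, [96, 104, 105]), (189, [111, 124, 127]), (190, [119, 135, 138]), (191, [120, 137, 140]), (192, [120, 136, 140]), (193, [121, 138, 141]), (194, [133, 151, 155]), (195, [154, 175, 179]), (196, [166, 188, 195]), (197, [167, 189, 195]), (198, [157, 177, 182]), (199, [148, 167, 171]), (200, [145, 163, 168]), (201, [144, 162, 166]), (202, [139, 157, 161])]
lin [-45.8 -74.2  18.5] rot [ 0. -0.  0.] pos [0.606  0.0369 0.1186] F [ 0.   0.7 -0. ] w 3.94120799468692e-05 t 14.3
```

Ridge and bar now form one continuous blue blob, and the push met a hard stop, so the cartridge is home. Next, refine the key position.

Run:
```python
from h import *
from scipy.optimize import least_squares
o=[]
for f in('w1','w6','top0','s6'):
    im=np.load(f'pics/{f}.npz')['color'];hsv=cv2.cvtColor(im,cv2.COLOR_BGR2HSV)
    m=cv2.inRange(hsv,(55,120,40),(80,255,255));k,l,st,ce=cv2.connectedComponentsWithStats(m)
    q=proj(f,[.667,-.025,.05]);i=min((i for i in range(1,k) if st[i,4]>15),key=lambda i:np.hypot(*(ce[i]-q)))
    print(f,st[i],ce[i],q);o.append((f,ce[i]))
r=least_squares(lambda X:np.concatenate([proj(f,X)-c for f,c in o]),[.667,-.025,.05])
print(r.x,r.fun.round(1))
for z in(.035,.04,.045,.05):print(z,ray('w6',*o[1][1],z))
to([*r.x[:2],.075],.229)
```

```text
w1 [245 287  26  25 520] [257.73653846 298.98076923] [258.18201398 297.63075728]
w6 [ 177  297   50   48 1816] [202.08204846 320.54790749] [201.4796567  318.68870088]Traceback (most recent call last):
  File "<stdin>", line 7, in <module>
ValueError: min() iterable argument is empty
```

Run:
```python
from h import *
from scipy.optimize import least_squares
o=[('w1',np.array([257.9,299.2])),('w6',np.array([202.0,321.0]))]
r=least_squares(lambda X:np.concatenate([proj(f,X)-c for f,c in o]),[.667,-.025,.05])
print(r.x,r.fun.round(1))
K=np.load('pics/w6.npz');d=K['intrinsics'][0,0]*.028/49;C=-K['R'].T@K['t'];print('dist',d,'cam',C)
for z in(.04,.045,.05):
    X=ray('w6',202,321,z);print(z,X,K['R'][2]@X+K['t'][2])
to([.6695,-.0255,.075],.229)
```

```text
[ 0.67077642 -0.02521082  0.04629216] [-0.  -0.1  0.   0. ]
dist 0.23256879598722976 cam [0.53475287 0.01912419 0.26761449]
0.04 [ 0.67461654 -0.02648666  0.04      ] 0.2552493124021811
0.045 [ 0.67154416 -0.02548472  0.045     ] 0.24964225907805426
0.05 [ 0.66847178 -0.02448279  0.05      ] 0.24403520575392734
lin [-47.6 -75.2  43.5] rot [ 0. -0.  0.] pos [0.606  0.0369 0.1186] F [ 0.   0.7 -0. ] w 3.94120799468692e-05 t 14.3
```

move_arm --plan '[{"linear": [-24, -37, 0], "rot": [0, 0, 0], "hand": 0}, {"linear": [-48, -75, 0], "rot": [0, 0, 0], "hand": 0}, {"linear": [-48, -75, 0], "rot": [0, 0, 0], "hand": 0}, {"linear": [-48, -75, 20], "rot": [0, 0, 0], "hand": 0}, {"linear": [-48, -75, 40], "rot": [0, 0, 0], "hand": 0}, {"linear": [-48, -75, 54], "rot": [0, 0, 0], "hand": 0}, {"linear": [-48, -75, 54], "rot": [0, 0, 0], "hand": 0}, {"linear": [-48, -75, 54], "rot": [0, 0, 0], "hand": 0}]'

```text
clock: 15.1
position: [0.669, -0.0254, 0.0633]
tool_rot: [0.359, -3.118, 0.001]
force: [-0.0, -0.3, 0.4]
width: -0.0003
finger_force: 0.0
```

move_arm --plan '[{"linear": [0, 0, 2], "rot": [0, 0, 0], "hand": 0}, {"linear": [0, 0, 4], "rot": [0, 0, 0], "hand": 0}, {"linear": [0, 0, 6], "rot": [0, 0, 0], "hand": 0}, {"linear": [0, 0, 8], "rot": [0, 0, 0], "hand": 0}, {"linear": [0, 0, 10], "rot": [0, 0, 0], "hand": 0}, {"linear": [0, 0, 12], "rot": [0, 0, 0], "hand": 0}, {"linear": [0, 0, 14], "rot": [0, 0, 0], "hand": 0}, {"linear": [0, 0, 15], "rot": [0, 0, 0], "hand": 0}, {"linear": [0, 0, 15], "rot": [0, 0, 0], "hand": 0}]'

```text
clock: 16.0
position: [0.6692, -0.0255, 0.0487]
tool_rot: [0.359, -3.119, 0.0]
force: [-2.3, 0.4, 3.6]
width: 0.0003
finger_force: 1.7
```

move_arm --plan '[{"linear": [0, 0, 2], "rot": [0, 0, 0], "hand": 0}, {"linear": [0, 0, 4], "rot": [0, 0, 0], "hand": 0}, {"linear": [0, 0, 6], "rot": [0, 0, 0], "hand": 0}, {"linear": [0, 0, 7], "rot": [0, 0, 0], "hand": 0}, {"linear": [0, 0, 7], "rot": [0, 0, 0], "hand": 0}]'

```text
clock: 16.5
position: [0.6694, -0.0255, 0.0458]
tool_rot: [0.359, -3.119, -0.002]
force: [-10.8, 0.4, 24.8]
width: -0.0002
finger_force: 12.3
```

move_arm --plan '[{"linear": [0, 0, -3], "rot": [0, 0, 0], "hand": 0}, {"linear": [0, 0, -6], "rot": [0, 0, 0], "hand": 0}, {"linear": [0, 0, -9], "rot": [0, 0, 0], "hand": 0}, {"linear": [0, 0, -9], "rot": [0, 0, 0], "hand": 0}]'

```text
clock: 16.9
position: [0.6694, -0.0255, 0.0506]
tool_rot: [0.359, -3.119, 0.001]
force: [-0.4, 0.8, 2.3]
width: 0.0002
finger_force: 1.1
```

move_arm --plan '[{"linear": [0, 0, -10], "rot": [0, 0, 0], "hand": 0}, {"linear": [0, 0, -50], "rot": [0, 0, 0], "hand": 0}, {"linear": [0, 0, -100], "rot": [0, 0, 0], "hand": 0}, {"linear": [0, 0, -150], "rot": [0, 0, 0], "hand": 0}, {"linear": [40, 40, -190], "rot": [0, 0, 0], "hand": 0}, {"linear": [90, 60, -220], "rot": [0, 0, 0], "hand": 0}, {"linear": [120, 60, -240], "rot": [0, 0, 0], "hand": 0}, {"linear": [120, 60, -240], "rot": [0, 0, 0], "hand": 0}, {"linear": [120, 60, -240], "rot": [0, 0, 0], "hand": 0}]'

```text
clock: 17.8
position: [0.5388, 0.0058, 0.2933]
tool_rot: [-0.36, 3.119, 0.002]
force: [-0.2, -0.9, 0.4]
width: -0.0
finger_force: 0.0
```

Run:
```python
from h import *
s=snap('wrist','w7');im=s['color'];hsv=cv2.cvtColor(im,cv2.COLOR_BGR2HSV)
p=np.array([.629,.0425]);c,sn=np.cos(.229),np.sin(.229);R=np.array([[c,-sn],[sn,c]])
P=lambda x,y,z:proj('w7',np.r_[p+R@np.array([x,y])/1000,z/1000])
m=cv2.inRange(hsv,(105,130,40),(125,255,255));k,l,st,ce=cv2.connectedComponentsWithStats(m)
for i in range(1,k):
    if st[i,4]>15 and np.hypot(*(ce[i]-P(0,0,30)))<80:print(st[i],ce[i])
print('ridge base',P(-8,0,27),'bar bottom',P(0,0,28),'bar topfar',P(12,0,40),'tail',P(-50,0,28))
u=int(round(P(-50,15,28)[0]));v=int(P(-50,15,28)[1]);print([int(im[r,u].mean()) for r in range(v-10,v+10)],v-10)
```

```text
[302 276  71  19 670] [336.7119403  283.64179104]
ridge base [337.11997848 273.41500238] bar bottom [337.07520029 280.62546309] bar topfar [337.34107502 295.45611993] tail [337.56598148 236.47062697]
[45, 48, 47, 48, 46, 47, 56, 71, 81, 85, 86, 95, 108, 120, 125, 125, 125, 125, 125, 125] 226
```

Run:
```python
from h import *
im=cv2.imread('pics/w7.png');m=cv2.inRange(cv2.cvtColor(im,cv2.COLOR_BGR2HSV),(105,110,40),(125,255,255))
for r in range(272,297):
    x=np.flatnonzero(m[r,290:385]);print(r,(x.min()+290,x.max()+290,len(x)) if len(x) else 0, im[r,320].tolist())
```

```text
272 0 [114, 128, 131]
273 0 [110, 120, 122]
274 0 [95, 95, 94]
275 0 [82, 62, 56]
276 (np.int64(318), np.int64(354), 37) [78, 43, 27]
277 (np.int64(317), np.int64(355), 39) [89, 46, 18]
278 (np.int64(317), np.int64(355), 39) [100, 51, 18]
279 (np.int64(317), np.int64(355), 39) [106, 53, 18]
280 (np.int64(306), np.int64(355), 40) [107, 54, 19]
281 (np.int64(303), np.int64(370), 57) [106, 54, 19]
282 (np.int64(303), np.int64(370), 58) [103, 52, 19]
283 (np.int64(303), np.int64(371), 62) [91, 47, 17]
284 (np.int64(303), np.int64(371), 51) [74, 40, 17]
285 (np.int64(303), np.int64(371), 39) [67, 40, 20]
286 (np.int64(302), np.int64(372), 40) [70, 44, 21]
287 (np.int64(302), np.int64(372), 40) [76, 47, 23]
288 (np.int64(302), np.int64(372), 33) [80, 49, 24]
289 (np.int64(302), np.int64(372), 28) [80, 49, 24]
290 (np.int64(302), np.int64(372), 25) [80, 49, 24]
291 (np.int64(311), np.int64(363), 22) [80, 48, 24]
292 (np.int64(302), np.int64(363), 23) [80, 48, 24]
293 (np.int64(302), np.int64(364), 24) [81, 50, 30]
294 (np.int64(310), np.int64(364), 14) [85, 66, 56]
295 (np.int64(360), np.int64(364), 3) [90, 85, 81]
296 0 [79, 82, 81]
```

The ridge directly adjoins the bar with no white gap. Handing in.

```bash
python3 -c "
from h import *
print(ticket.job_done())"
```

```text
the job is handed in; nothing more can be done
None
```

The cartridge was pushed in under the bar and drag spring until its ridge met the gate bar, the start key was then pressed to its hard stop and released, and the job was handed in at about 18 s with the arm clear. I didn't re-check the vials, tape roll and marker in a picture after the move.

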